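# Unlatch the specimen tote and hold its gate open

## Robot

A 7-joint arm with a two-finger parallel gripper is mounted at the origin on the work surface. World frame = base frame: x ahead of the robot, y to its left, z up, the work surface at z = 0. Lengths are in m, angles in rad, forces in N, time in s.
With the tool pointing down it reaches from about 0.35 to 0.9 m from the base axis. Payload 8.1 kg.
Tool frame: the origin (TCP) lies between the finger pads, 19 mm behind the fingertips; this is the grasp point; z points along the fingers, y is the line along which they close (so a half turn about z gives the same grasp; the last joint's range is limited). The gripper opens to 92 mm and grips with 3 to 60 N. Pads are 19 mm wide; open, the fingers measure 130 mm over their backs; the gripper's body (75 mm by 190 mm) begins 47 mm behind the grasp point.
Start: joints at [1.078, 0.434, 0.025, 1.573, -0.012, 1.134, -0.075], TCP at [0.237, -0.578, 0.246] pointing down, gripper open.
Joint ranges: [-2.62, 2.62], [-0.44, 2.09], [-1.27, 1.32], [0.08, 2.57], [-1.32, 4.46], [0.12, 2], [-2.74, 2.74]. Speed limits (rad/s): [2.22, 2.22, 3.01, 3.01, 3.14, 3.14, 3.14].

## Interface

Orientations are given as a rotation vector (axis times angle).
In Python, from cell import observe, get_image, camera_params, sign_off, silhouettes gives the robot as it stands. The module is installed in compiled form; this text tells all that it offers.
- The arm moves only by the tool jog_arm, never from a script. Its argument "motion" is a list that holds one entry, the list of rows, each a list of 7 numbers: the shift along the tool's x, y, z in m, then the turn, a rotation vector about the tool's x, y, z in rad, then the closure, from -1 (fully open) to 1 (shut), so that 0 is half open. In form: [[[dx, dy, dz, wx, wy, wz, hand], ...]]. A call has 1 to 10 rows; each row is the pose to reach, as a shift and turn from the pose commanded when the call began, along the tool's axes at that moment; what a row does not reach only later rows make up. A row lasts 1/12 s, in which the tool goes at most 41.7 mm and 7.16 degrees, less where a joint would pass 70% of its speed; a pose out of reach is approached as far as the arm can. A call with a gripper value outside its range is refused whole. The fingers move at their own pace and stop on an object; "force" is the grip in N (left out, the last holds). Time passes only in rows, so rows that repeat a pose let the fingers close. It gives the time, the measured TCP pose, the force, the opening and the grip force at its end, in the units of the state.
- observe(): the state, without advancing time (a new reading comes with each control period).
- get_image(name): name is "scene" or "top" or "wrist"; returns the picture (384x512x3 uint8, red, green, blue); there is no depth.
- camera_params(name): a dict with "vertical_fov" (degrees; the focal length in pixels is half the picture's height over the tangent of half this angle, whatever the lens; pixels are square), "cx", "cy" (the principal point, pixels), "T" (4x4, takes a point from camera to world coordinates). Camera axes: x right, y down, z forward; pixel columns grow to the right and rows downward; lengths in m; the calibration is good to about 2 mm. A picture is of the moment at which its call begins: read the wrist's pose just before it. camera_params takes no time and is no camera call; for the wrist camera it gives the pose at the moment of the call.
- sign_off(): hands the job in; it is judged then, once.
Trained networks look in the newest picture that a camera, given by its name, has taken for a name from the list of things; names that differ only in an ending like _2 or _b are one class to them, and where a whole thing is asked for, a point or a joint stands for the part that bears it (a point fixed in the world has none). Each returns a list of dicts, best first, with "p" (0 to 1); they miss things now and then, are a little off and sometimes report something else, mostly with a low value. They report only what shows in the picture. A call takes as long as a camera call.
- silhouettes(query, camera): "mask" (384x512 bool, what is visible of it) and "pixel" ([column, row] in pixels, amid what is visible of it).
The state is a dict: "clock": time; "joints": joint angles; "dq": joint speeds; "joint_efforts": joint torques, N m; "position": TCP position; "ee_rot": TCP orientation; "force": force on the tool from outside, world axes, zero at the start; "ft_torque": the same for the moment, N m; "width": opening from 0.0 (shut) to 1.0 (fully open); "gripper_force": force on a finger pad.
Only numpy, scipy, OpenCV 4.12 (cv2) and the standard library are available. Lean on these libraries where they do the work, as an engineer would, in place of code of your own. Each camera call takes 0.05 s, during which the arm holds its last target. There are 200 camera calls.

## Task

Open the specimen tote and hold its gate for a colleague: turn the lock knob on its roof until the pointer faces the mark, then squeeze the square-tabbed catch fully in, then the round-tabbed catch, and swing the gate past the detent until it stands wide open. The gate springs back if let go, so finish while still holding it wide and still; leave the other things on the bench where they stand.

Things in the scene. Friction and masses are not known exactly. Their poses are not given: they have to be found in the camera images.
- tote: White specimen transport tote, 145 deep (x) x 200 wide (y) x 130 high, fixed to the bench, with a barred grey gate closing its open front. Origin: on the bench under its middle; its +x axis points out through the gate, away from the robot, +z up. Its flat roof lies at z = 130 mm and carries the knob and the two catches.
- knob_axis (a point): Point on the vertical axis of the lock knob, 35 mm above the roof, a good TCP height for gripping. Knob: grey disc 40 dia x 12 tall, on it a black upright wing 10 mm thick, 45 mm long, from 12 to 42 mm above the roof; one end of the wing narrows to a 4 mm nib: the pointer.
- lock_knob (a joint): Knob angle, rad, growing counter-clockwise from above. 0: the pointer faces the mark, a small black rib on the roof edge nearest the robot (pointer along the tote's -x). Starts 0.6 to 1.4 off, so turn clockwise; stops at -0.45 and 1.6; friction only, stays where left. At the mark it has drawn back a steel lock bar (11 mm above the roof at most) that otherwise blocks both catches.
- square_catch_base: Square-tabbed squeeze catch, on the roof behind the gate, at either end. Origin: middle of its base, on the roof (z 130); axes as the tote's. Two tabs at -y and +y: flat upright plates, 20 long (x), 6 thick (y), rising 5 to 31 mm above the roof, 40 mm across their outer faces; squeezed together along y: 24 mm. Bolt arms run over the gate, 12 mm above the roof at most.
- square_catch (a joint): Inward travel of each tab of the square-tabbed catch, m: 0 = latched, 0.008 = fully squeezed (stop). Friction of about 3 N per tab, no spring: it stays where squeezed. It lets go of the gate from about 0.005; blocked at about 0.0025 while the knob is locked.
- round_catch_base: Round-tabbed squeeze catch, on the roof behind the gate, at either end. Origin: middle of its base, on the roof (z 130); axes as the tote's. Two tabs at -y and +y: round upright pins, 12 dia, rising 5 to 31 mm above the roof, 40 mm across their outer faces; squeezed together along y: 24 mm. Bolt arms run over the gate, 12 mm above the roof at most.
- round_catch (a joint): Inward travel of each tab of the round-tabbed catch, m; same values and behaviour as square_catch.
- gate (a joint): Gate angle, rad: 0 shut, 1.6 stop; swings outward, clockwise from above, with some drag. A closing spring (about 1 N at the post when shut, 3 to 4 N when wide) and a ball detent at 0.22 to 0.68 resist (about 7 N at the post in all). Let go beyond the detent it swings back and rests against it near 0.67, so it must be held. Wide open: more than 1.2.
- gate_hinge (a point): Point on the gate's vertical hinge axis at roof height (z = 130 mm), at the gate's -y end as seen in the tote's axes. A round steel cap on it rises 22 mm above the roof.
- gate_panel: The barred grey gate, 10 thick, 192 long, from z 27 to 130 mm, with its post. Origin: on the hinge axis at bench level; +y runs along the gate from hinge to free end, +x out of its outer face.
- gate_post (a point): Foot of the gate's handle: upright round steel post 14 mm dia, 50 mm tall, standing on the gate's top edge midway along it (the handle), 100 mm from the hinge axis. The point: centre of its foot, at roof height (z = 130 mm); its free part reaches z = 180 mm. It travels with the gate on a circle about gate_hinge.
- specimen_pot: Bystander, leave it alone: clear screw-cap jar, 48 dia x 60 tall mm; origin at the centre of its underside.
- oil_bottle: Bystander, leave it alone: small amber bottle, 32 dia x 75 tall mm; origin at the centre of its underside.
- slide_mailer: Bystander, leave it alone: flat white plastic box, 85 x 34 x 14 mm; origin at the centre of its underside.
- slide_tray: Bystander, leave it alone: shallow open metal tray, 100 x 80 x 18 mm; origin at the centre of its underside.
- forceps: Bystander, leave it alone: flat steel forceps lying down, about 140 x 9 x 6 (origin 28 mm back from the middle, towards the blunt end) mm; origin at the centre of its underside.
- cell_counter: Bystander, leave it alone: low grey keypad counter with two rows of keys, 80 x 120 x 30 mm; origin at the centre of its underside.
- beaker: Bystander, leave it alone: clear plastic beaker, 60 dia x 80 tall mm; origin at the centre of its underside.

How it is judged:
On the way, in this order (a step that is already met when the one before it is completed fails the run):
1. the lock knob's pointer faces the mark (value of joint lock_knob between -0.2 and 0.2 rad), for 0.2 s.
2. the square-tabbed catch is squeezed in (value of joint square_catch above 0.006 m), for 0.2 s.
3. the round-tabbed catch is squeezed in (value of joint round_catch above 0.006 m), for 0.2 s.
4. the gate has swung past its detent (value of joint gate above 0.8 rad), for 0.1 s.
At the end, for the whole second after the job is handed in: The gate stands still, opened more than 1.2 rad (69 degrees), with the fingers bearing on it or its post with more than 0.5 N; the pointer is within 0.2 rad of the mark and both catches are squeezed in by more than 6 of their 8 mm (all of step 1 and value of joint gate above 1.2 rad and velocity of joint gate between -0.1 and 0.1 rad/s and contact force between the fingers and gate_panel above 0.5 N and value of joint each of square_catch, round_catch above 0.006 m); the arm keeps its last pose, push and grip.
It fails at once if a bystander is shifted more than 20 mm or knocked over (distance of any of specimen_pot, oil_bottle, slide_mailer, slide_tray, forceps, cell_counter, beaker from where it was at the start of the episode above 0.02 m or angle between any of specimen_pot, oil_bottle, slide_mailer, slide_tray, forceps, cell_counter, beaker's own z axis and vertical above 0.5 rad).
It also fails if it takes over 67 s, if anything falls off the work surface, if the arm or the gripper's body presses on something with over 40 N, if the wrist force passes 120 N, or if a joint passes its speed limit or range.

## Working session

There is one attempt and no reset: what is moved stays moved. The work goes in short steps, Python scripts to look and compute and a tool call to move; the robot and the scene stay as the last step left them, time stands still between calls to the robot, and variables do not carry over. Pictures are saved under pics/ and viewed, at most 10 in all, crops included, and the job is handed in when it is done.

Besides the shell and the picture viewer there is one more tool, called after "Call:" as name(argument=value, ...) on one line, values as JSON. jog_arm: Moves the arm, as the interface text tells. Its arguments: {"type":"object","properties":{"motion":{"type":"array"},"force":{"type":"number"}},"required":["motion"]}

```bash
mkdir -p pics; cat > h.py <<'E'
import numpy as np, cv2
from cell import *
from scipy.spatial.transform import Rotation as R
def K(n):
    p=camera_params(n); f=192/np.tan(np.radians(p["vertical_fov"])/2); return f,p["cx"],p["cy"],np.array(p["T"])
def ray(n,px,z):
    f,cx,cy,T=K(n); d=T[:3,:3]@np.array([(px[0]-cx)/f,(px[1]-cy)/f,1]); o=T[:3,3]
    return o+d*(z-o[2])/d[2]
def proj(n,P):
    f,cx,cy,T=K(n); q=np.linalg.inv(T)@np.r_[P,1]; return np.array([cx+f*q[0]/q[2],cy+f*q[1]/q[2]])
def save(n,name):
    im=get_image(n); cv2.imwrite(f"pics/{name}.png",im[:,:,::-1]); return im
E
python3 - <<'E'
from h import *
np.set_printoptions(precision=4,suppress=True)
o=observe(); print(o)
a=save("scene","scene0"); b=save("top","top0")
cv2.imwrite("pics/both.png",np.hstack([cv2.resize(x[:,:,::-1],(400,300)) for x in (a,b)]))
for c in ("top","scene"):
  print(c,K(c))
  for q,z in (("tote",.13),("lock_knob",.16),("square_catch",.15),("round_catch",.15),("gate_post",.155),("gate_panel",.13),("gate_hinge",.13),("beaker",.04),("specimen_pot",.03),("oil_bottle",.04),("slide_mailer",.01),("slide_tray",.01),("forceps",0.),("cell_counter",.03)):
    r=silhouettes(q,c)
    for s in r[:2]: print(q,round(s["p"],2),s["pixel"],ray(c,s["pixel"],z),s["mask"].sum())
E
```

```text
{'clock': 0.0, 'joints': array([ 1.0784,  0.4352,  0.025 ,  1.5741, -0.0116,  1.134 , -0.0751]), 'dq': array([ 0.0008, -0.0002,  0.0004,  0.0019,  0.0003,  0.0007,  0.    ]), 'joint_efforts': array([ -0.0006, -66.7851,   0.9846, -31.4457,  -0.0606,   0.043 ,
         0.0002]), 'position': array([ 0.2373, -0.5777,  0.2447]), 'ee_rot': array([-3.0806, -0.608 ,  0.0007]), 'force': array([ 0.6637,  0.4413, -0.8936]), 'ft_torque': array([-0.0057,  0.0233, -0.0177]), 'gripper_force': 0.0, 'width': 0.9972870778328615}
top (np.float64(435.52033110268195), 254.2141567847024, 184.7645648202401, array([[-0.011 , -0.9871,  0.1596,  0.3868],
       [-0.9998,  0.013 ,  0.0117,  0.0224],
       [-0.0136, -0.1594, -0.9871,  1.1984],
       [ 0.    ,  0.    ,  0.    ,  1.    ]]))
tote 0.87 [258.7, 218.8] [0.4748 0.025  0.13  ] 4859
tote 0.3 [267.6, 183.0] [0.5636 0.0017 0.13  ] 356
lock_knob 0.7 [255.2, 224.4] [0.4591 0.0334 0.16  ] 222
square_catch 0.54 [233.5, 190.5] [0.5428 0.0854 0.15  ] 24
gate_post 0.58 [265.1, 184.2] [0.5566 0.0083 0.155 ] 398
gate_panel 0.74 [265.3, 181.7] [0.5669 0.0074 0.13
[... 1148 characters left out ...]
und_catch 0.43 [257.5, 180.0] [ 0.5388 -0.0021  0.15  ] 49
gate_post 0.74 [253.4, 208.5] [0.6155 0.0949 0.155 ] 963
gate_panel 0.76 [253.1, 206.8] [0.5957 0.0641 0.13  ] 984
gate_hinge 0.85 [282.9, 212.5] [0.545  0.1223 0.13  ] 4904
beaker 0.69 [250.4, 157.3] [ 0.4069 -0.2372  0.04  ] 350
specimen_pot 0.9 [307.0, 260.7] [0.5299 0.2138 0.03  ] 467
oil_bottle 0.61 [277.5, 263.0] [0.6032 0.188  0.04  ] 234
oil_bottle 0.15 [281.0, 210.8] [0.4789 0.0303 0.04  ] 5017
slide_tray 0.88 [234.8, 292.0] [0.7272 0.1882 0.01  ] 1313
slide_tray 0.23 [276.1, 266.1] [0.5945 0.1721 0.01  ] 287
forceps 0.47 [203.4, 183.9] [ 0.5777 -0.2404  0.    ] 96
cell_counter 0.57 [306.3, 304.7] [0.6177 0.3232 0.03  ] 1731
```

View pics/top0.png

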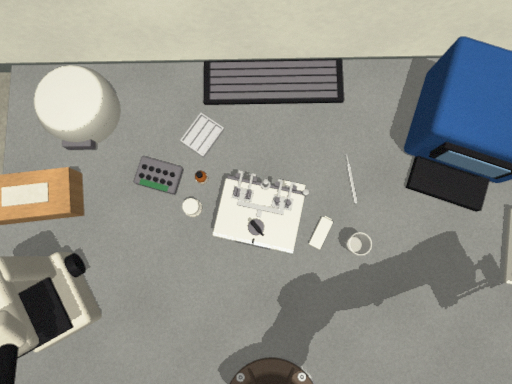

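View pics/scene0.png

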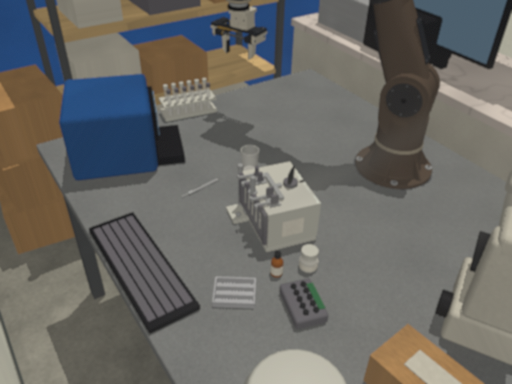

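The top picture shows the tote at columns 215–305, rows 175–250, with the knob at about (256,226), the mark at (253,242) and the catches along the top edge. I'll zoom in and fit the roof.

```bash
python3 - <<'E'
from h import *
np.set_printoptions(precision=4,suppress=True)
b=cv2.imread("pics/top0.png"); s=cv2.imread("pics/scene0.png")
c1=cv2.resize(b[160:260,205:315],None,fx=6,fy=6,interpolation=cv2.INTER_CUBIC)
cv2.imwrite("pics/crop1.png",c1)
get_image("top")
m=silhouettes("tote","top")[0]["mask"].astype(np.uint8)
hull=cv2.convexHull(cv2.findNonZero(m)); ap=cv2.approxPolyDP(hull,4,True)[:,0]
for p in ap: print(p,ray("top",p,.13))
E
```

```text
[308 192] [ 0.5397 -0.0978  0.13  ]
[291 252] [ 0.3934 -0.0522  0.13  ]
[214 235] [0.4366 0.1346 0.13  ]
[229 175] [0.5851 0.0977 0.13  ]
[299 183] [ 0.5625 -0.0762  0.13  ]
```

View pics/crop1.png

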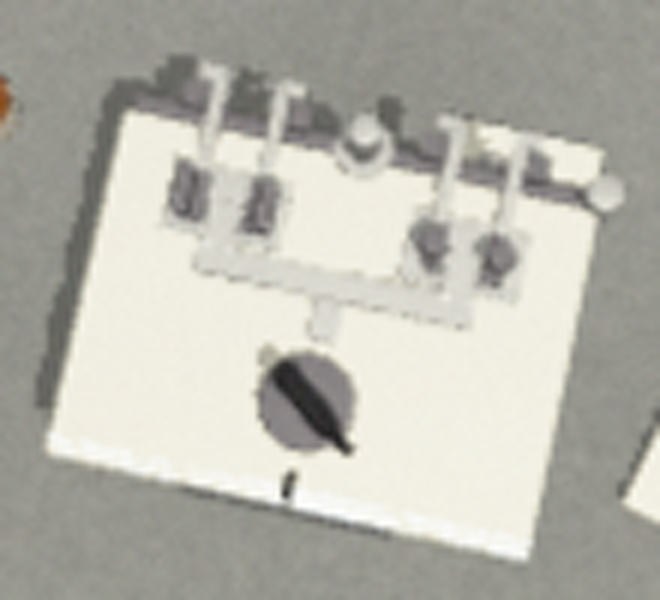

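```bash
python3 - <<'E'
from h import *
np.set_printoptions(precision=4,suppress=True)
P=dict(sq1=(188,190,.158),sq2=(262,205,.158),r1=(431,243,.158),r2=(497,258,.158),post=(366,128,.18),hinge=(605,192,.152),knob=(307,401,.142),nib=(350,452,.172),tail=(281,366,.172),mark=(290,485,.132),c1=(125,110,.13),c2=(595,212,.13),c3=(528,556,.13),c4=(45,455,.13),postfoot=(362,155,.13))
Q={}
for k,(u,v,z) in P.items():
    Q[k]=ray("top",(205+(u+.5)/6-.5,160+(v+.5)/6-.5),z); print(k,Q[k])
def ang(a,b): d=Q[b]-Q[a]; return np.degrees(np.arctan2(d[1],d[0])), np.linalg.norm(d[:2])
for a,b in (("sq1","sq2"),("r1","r2"),("c1","c2"),("c4","c3"),("c4","c1"),("c3","c2"),("sq1","r2"),("hinge","post"),("tail","nib"),("knob","mark"),("mark","postfoot")): print(a,b,ang(a,b))
E
```

```text
sq1 [0.5397 0.0791 0.158 ]
sq2 [0.5333 0.0494 0.158 ]
r1 [ 0.517  -0.0183  0.158 ]
r2 [ 0.5106 -0.0445  0.158 ]
post [0.5604 0.0074 0.18  ]
hinge [ 0.5376 -0.0891  0.152 ]
knob [0.4555 0.0323 0.142 ]
nib [0.4335 0.0155 0.172 ]
tail [0.4674 0.0421 0.172 ]
mark [0.4223 0.0397 0.132 ]
c1 [0.5778 0.1067 0.13  ]
c2 [ 0.5325 -0.0871  0.13  ]
c3 [ 0.3928 -0.056   0.13  ]
c4 [0.4356 0.1393 0.13  ]
postfoot [0.5576 0.0085 0.13  ]
sq1 sq2 (np.float64(-102.29029091760847), np.float64(0.030442315925001465))
r1 r2 (np.float64(-103.64534162997145), np.float64(0.027047669891033868))
c1 c2 (np.float64(-103.14864238848858), np.float64(0.19901430905551412))
c4 c3 (np.float64(-102.35382931717322), np.float64(0.20001087571847526))
c4 c1 (np.float64(-12.932916798358882), np.float64(0.14590259360084498))
c3 c2 (np.float64(-12.53752126284016), np.float64(0.14313521836946236))
sq1 r2 (np.float64(-103.24765869265126), np.float64(0.12701854280965874))
hinge post (np.float64(76.7477979399178), np.float64(0.09917589245809615))
tail nib (np.float64(-141.86115440033325), np.float64(0.04309839333355959))
knob mark (np.float64(167.48628208817476), np.float64(0.03401696183403589))
mark postfoot (np.float64(-12.98396446435592), np.float64(0.13884377220391045))
```

Everything agrees: roof 200 x 145, hinge to post 99 mm, tote yaw −12.9°. The pointer is about 0.89 rad off the mark, counter-clockwise. I'm moving over the knob.

Call:
jog_arm(motion=[[[0.03,-0.03,0,0,0,-0.02,0],[0.06,-0.065,0,0,0,-0.04,0],[0.085,-0.095,0,0,0,-0.055,0],[0.11,-0.12,0,0,0,-0.07,0],[0.14,-0.15,0,0,0,-0.085,0],[0.165,-0.18,0,0,0,-0.105,0],[0.19,-0.21,0,0,0,-0.12,0],[0.215,-0.24,0,0,0,-0.138,0],[0.235,-0.26,0,0,0,-0.15,0],[0.26,-0.29,0,0,0,-0.165,0]]], force=30)

```text
clock: 2.43
position: [0.368, -0.2107, 0.2459]
ee_rot: [3.02, 0.859, 0.001]
force: [1.3, -0.3, 0.2]
width: 0.501
gripper_force: 0.0
```

```bash
cat >> h.py <<'E'
def delta(P,psi):
    o=observe(); M=R.from_rotvec(o["ee_rot"]).as_matrix(); p=np.radians(psi)
    G=np.array([[np.cos(p),np.sin(p),0],[np.sin(p),-np.cos(p),0],[0,0,-1]])
    print("t",round(o["clock"],2),"pos",o["position"].round(4),"psi",np.degrees(np.arctan2(M[1,0],M[0,0])).round(2),"tilt",(M[:2,2]).round(4),"j",o["joints"].round(2),"F",o["force"].round(1),"w",round(o["width"]*92,1),o["gripper_force"])
    print("delta",(M.T@(np.array(P)-o["position"])).round(4),"rot",R.from_matrix(M.T@G).as_rotvec().round(4))
E
python3 -c "
from h import *
delta([.4555,.032,.24],38.1)"
```

```text
t 2.43 pos [ 0.368  -0.2107  0.2459] psi 31.75 tilt [ 0.0008 -0.0012] j [ 0.6   0.12 -0.23  2.02  0.03  1.01 -0.66] F [ 1.3 -0.3  0.2] w 46.1 0.0
delta [ 0.2021 -0.1604  0.0057] rot [ 0.0015  0.     -0.1108]
```

Call:
jog_arm(motion=[[[0.03,-0.025,0,0,0,-0.02,0],[0.06,-0.05,0,0,0,-0.04,0],[0.09,-0.072,0,0,0,-0.06,0],[0.12,-0.095,0,0,0,-0.075,0],[0.15,-0.12,0,0,0,-0.09,0],[0.18,-0.145,0,0,0,-0.1,0],[0.202,-0.16,0.005,0,0,-0.111,0],[0.202,-0.16,0.005,0,0,-0.111,0],[0.202,-0.16,0.005,0,0,-0.111,0]]])

```text
clock: 3.18
position: [0.4554, 0.0329, 0.2403]
ee_rot: [-2.967, -1.032, 0.0]
force: [-0.3, -0.7, 1.4]
width: 0.498
gripper_force: 0.0
```

```bash
python3 - <<'E'
from h import *
np.set_printoptions(precision=4,suppress=True)
delta([.4555,.032,.165],38.1)
save("wrist","w1")
for k,P in dict(knob=(.4555,.0323,.172),post=(.56,.0074,.18),sq=(.5365,.0643,.16),rd=(.5138,-.0314,.16),mark=(.4223,.0397,.132)).items(): print(k,proj("wrist",P))
E
```

```text
t 3.18 pos [0.4554 0.0329 0.2403] psi 38.34 tilt [-0.0003  0.0004] j [ 0.2   0.2  -0.45  1.94  0.1   1.02 -1.2 ] F [-0.3 -0.7  1.4] w 45.8 0.0
delta [-0.0005  0.0008  0.0753] rot [-0.0006 -0.      0.0043]
knob [254.6244 217.6172]
post [404.7676 111.7614]
sq [296.0884  80.7963]
rd [383.3758 202.0702]
mark [220.4235 224.7055]
```

View pics/w1.png

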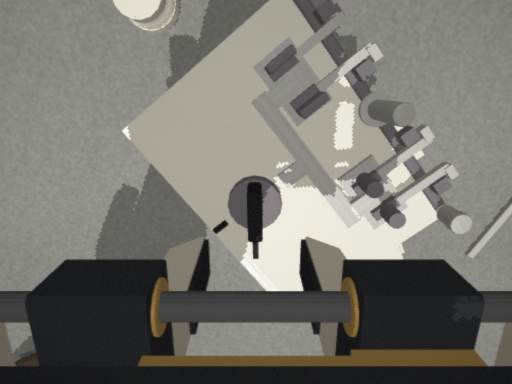

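The wrist view matches the predictions to within 2 px: wing middle at (254,216), post (403,112), square tabs (296,81), round tabs (382,200). The wing lines up with the fingers, so I descend and grip.

Call:
jog_arm(motion=[[[0,0.0005,0.03,0,0,0,0],[0,0.0005,0.06,0,0,0,0],[0,0.0005,0.075,0,0,0,0],[0,0.0005,0.075,0,0,0,0.95],[0,0.0005,0.075,0,0,0,0.95],[0,0.0005,0.075,0,0,0,0.95],[0,0.0005,0.075,0,0,0,0.95],[0,0.0005,0.075,0,0,0,0.95]]])

```text
clock: 3.9
position: [0.4563, 0.0307, 0.1667]
ee_rot: [2.969, 1.025, 0.003]
force: [-0.1, -0.9, 0.2]
width: 0.19
gripper_force: 0.0
```

Call:
jog_arm(motion=[[[0,0,0,0,0,0.12,0.95],[0,0,0,0,0,0.23,0.95],[0,0,0,0,0,0.34,0.95],[0,0,0,0,0,0.45,0.95],[0,0,0,0,0,0.56,0.95],[0,0,0,0,0,0.67,0.95],[0,0,0,0,0,0.78,0.95],[0,0,0,0,0,0.89,0.95],[0,0,0,0,0,0.89,0.95],[0,0,0,0,0,0.89,0.95]]])

```text
clock: 4.73
position: [0.4551, 0.0325, 0.1665]
ee_rot: [-3.121, 0.35, -0.0]
force: [-4.7, 5.5, 5.9]
width: 0.107
gripper_force: 30.0
```

```bash
python3 - <<'E'
from h import *
delta([.4555,.032,.23],-12.9)
im=save("top","t2")
cv2.imwrite("pics/t2c.png",cv2.resize(im[160:260,205:315,::-1],None,fx=5,fy=5))
E
```

```text
t 4.73 pos [0.4551 0.0325 0.1665] psi -12.81 tilt [0.0002 0.0014] j [ 0.03  0.27 -0.26  2.05  0.09  0.83 -2.08] F [-4.7  5.5  5.9] w 9.8 29.9565652012825
delta [ 0.0005  0.0004 -0.0635] rot [-0.0014  0.0001  0.0015]
```

Call:
jog_arm(motion=[[[0,0,0,0,0,0,0.95],[0,0,0,0,0,0,0],[0,0,0,0,0,0,0],[0,0,0,0,0,0,0],[0,0,-0.035,0,0,0,0],[0,0,-0.07,0,0,0,-0.2],[0,0,-0.075,0,0,0,-0.4],[0,0,-0.075,0,0,0,-0.4]]])

```text
clock: 5.45
position: [0.4573, 0.0309, 0.2429]
ee_rot: [-3.121, 0.352, -0.008]
force: [0.5, -0.0, 0.3]
width: 0.564
gripper_force: 0.0
```

```bash
python3 - <<'E'
from h import *
np.set_printoptions(precision=4,suppress=True)
delta([.5365,.0643,.163],-12.9)
save("wrist","w2")
for k,P in dict(knob=(.4555,.0323,.172),post=(.56,.0074,.18),sq=(.5365,.0643,.16),rd=(.5138,-.0314,.16),mark=(.4223,.0397,.132)).items(): print(k,proj("wrist",P))
E
```

```text
t 5.45 pos [0.4573 0.0309 0.2429] psi -12.88 tilt [0.0054 0.0003] j [ 0.04  0.18 -0.26  1.95  0.06  1.01 -2.04] F [ 0.5 -0.   0.3] w 51.9 0.0
delta [ 0.0694 -0.0501  0.0804] rot [-0.0015 -0.0052  0.0003]
knob [251.9383 219.8653]
post [253.1477  36.555 ]
sq [171.893  104.0701]
rd [331.4157 105.334 ]
mark [252.6873 241.4105]
```

View pics/w2.png

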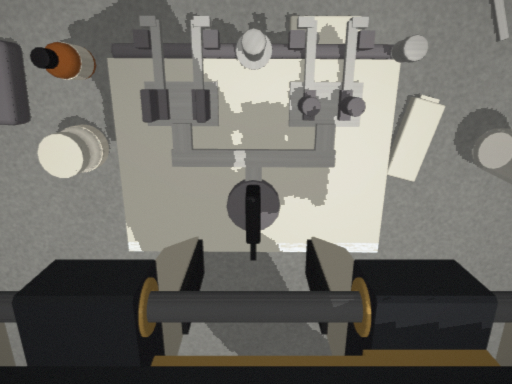

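The pointer now faces the mark: wing at (253,185–260). The square tabs are centred near (172,104) and the round near (332,105), both as predicted. Next is above the square catch.

Call:
jog_arm(motion=[[[0.035,-0.025,0.01,0,0,0,-0.4],[0.07,-0.05,0.02,0,0,0,-0.4],[0.07,-0.05,0.03,0,0,0,-0.4],[0.07,-0.05,0.03,0,0,0,-0.4],[0.07,-0.05,0.03,0,0,0,-0.4],[0.07,-0.05,0.03,0,0,0,-0.4]]])

```text
clock: 6.0
position: [0.5338, 0.0635, 0.2098]
ee_rot: [3.121, -0.352, -0.003]
force: [-0.0, -0.1, 0.4]
width: 0.701
gripper_force: 0.0
```

```bash
python3 -c "
from h import *
delta([.5365,.0643,.163],-12.9)"
```

```text
t 6.0 pos [0.5338 0.0635 0.2098] psi -12.86 tilt [-0.0021 -0.0007] j [-0.02  0.35 -0.26  1.82  0.1   1.   -2.12] F [-0.  -0.1  0.4] w 64.5 0.0
delta [ 0.0026 -0.0015  0.0468] rot [0.0011 0.0019 0.0006]
```

Call:
jog_arm(motion=[[[0.0025,-0.001,0.025,0,0,0,-0.4],[0.0025,-0.001,0.045,0,0,0,-0.4],[0.0025,-0.001,0.045,0,0,0,0],[0.0025,-0.001,0.045,0,0,0,0.9],[0.0025,-0.001,0.045,0,0,0,0.9],[0.0025,-0.001,0.045,0,0,0,0.9],[0.0025,-0.001,0.045,0,0,0,0.9],[0.0025,-0.001,0.045,0,0,0,0.9],[0.0025,-0.001,0.045,0,0,0,0.9],[0.0025,-0.001,0.045,0,0,0,0.9]]])

```text
clock: 6.83
position: [0.5383, 0.0646, 0.1668]
ee_rot: [-3.121, 0.352, -0.003]
force: [-2.6, -0.4, 10.6]
width: 0.251
gripper_force: 30.1
```

Call:
jog_arm(motion=[[[0,0,0,0,0,0,0.9],[0,0,0,0,0,0,0.9],[0,0,0,0,0,0,0.9],[0,0,0,0,0,0,0.9]]])

```text
clock: 7.17
position: [0.5383, 0.0646, 0.1668]
ee_rot: [-3.121, 0.352, -0.003]
force: [-1.9, -1.2, 11.1]
width: 0.249
gripper_force: 30.1
```

Call:
jog_arm(motion=[[[0,0,0,0,0,0,-0.3],[0,0,0,0,0,0,-0.3],[0,0,0,0,0,0,-0.3],[0,0,0,0,0,0,-0.3],[0,0,-0.03,0,0,0,-0.3],[0,0,-0.05,0,0,0,-0.3],[0,0.035,-0.05,0,0,0,-0.3],[0,0.07,-0.05,0,0,0,-0.3],[-0.002,0.098,-0.05,0,0,0,-0.3],[-0.002,0.098,-0.05,0,0,0,-0.3]]])

```text
clock: 8.0
position: [0.5121, -0.0372, 0.2153]
ee_rot: [3.117, -0.363, -0.002]
force: [-0.2, -1.1, 0.9]
width: 0.649
gripper_force: 0.0
```

Call:
jog_arm(motion=[[[0,0,0,0,0,0,-0.3],[0,0,0,0,0,0,-0.3]]])

```text
clock: 8.17
position: [0.5139, -0.03, 0.2155]
ee_rot: [-3.121, 0.351, 0.0]
force: [-0.2, 0.3, -0.4]
width: 0.654
gripper_force: 0.0
```

```bash
python3 -c "
from h import *
delta([.5138,-.0314,.166],-12.9)
im=save('wrist','w3')
print(proj('wrist',(.5365,.0643,.16)),proj('wrist',(.5138,-.0314,.16)))"
```

```text
t 8.17 pos [ 0.5139 -0.03    0.2155] psi -12.84 tilt [0.     0.0005] j [ 0.14  0.3  -0.23  1.86  0.08  0.99 -1.92] F [-0.2  0.3 -0.4] w 60.1 0.0
delta [0.0002 0.0014 0.0495] rot [-0.0005  0.0001  0.001 ]
[ 95.11957871 224.64086079] [257.33890109 226.1514665 ]
```

View pics/w3.png

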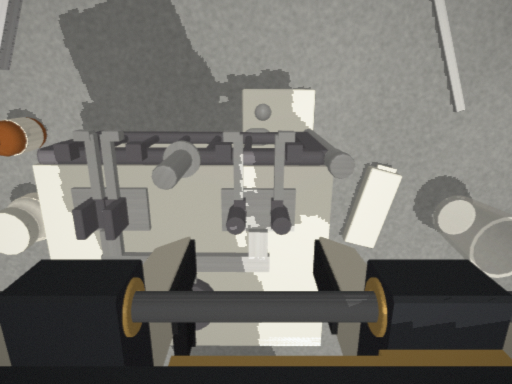

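The square catch is squeezed: its arms now sit together at columns 95–110. The round pins sit at (236,220) and (281,220), as expected, so I descend and squeeze.

Call:
jog_arm(motion=[[[0,0.001,0.025,0,0,0,-0.3],[0,0.001,0.048,0,0,0,-0.3],[0,0.001,0.048,0,0,0,0],[0,0.001,0.048,0,0,0,0.9],[0,0.001,0.048,0,0,0,0.9],[0,0.001,0.048,0,0,0,0.9],[0,0.001,0.048,0,0,0,0.9],[0,0.001,0.048,0,0,0,0.9],[0,0.001,0.048,0,0,0,0.9],[0,0.001,0.048,0,0,0,0.9]]])

```text
clock: 9.05
position: [0.514, -0.0324, 0.1686]
ee_rot: [3.121, -0.353, 0.002]
force: [-2.5, -3.8, 6.3]
width: 0.236
gripper_force: 30.0
```

Call:
jog_arm(motion=[[[0,0,0,0,0,0,0.9],[0,0,0,0,0,0,0.9],[0,0,0,0,0,0,0.9],[0,0,0,0,0,0,0.9]]])

```text
clock: 9.38
position: [0.514, -0.0324, 0.1686]
ee_rot: [3.121, -0.353, 0.002]
force: [-3.0, -4.4, 6.3]
width: 0.236
gripper_force: 30.0
```

Call:
jog_arm(motion=[[[0,0,0,0,0,0,-0.3],[0,0,0,0,0,0,-0.3],[0,0,0,0,0,0,-0.3],[0,0,0,0,0,0,-0.3],[0,0,-0.035,0,0,0,-0.2],[0,0,-0.065,0,0,0,-0.1],[0.01,-0.01,-0.07,0,0,-0.12,0],[0.018,-0.025,-0.07,0,0,-0.24,0],[0.027,-0.038,-0.07,0,0,-0.36,0],[0.036,-0.049,-0.07,0,0,-0.48,0]]])

```text
clock: 10.22
position: [0.5603, 0.0096, 0.238]
ee_rot: [-3.114, -0.411, -0.002]
force: [-0.2, 0.3, 0.3]
width: 0.499
gripper_force: 0.0
```

Call:
jog_arm(motion=[[[0,0,0,0,0,-0.12,0],[0,0,0,0,0,-0.24,0],[0,0,0,0,0,-0.36,0],[0,0,0,0,0,-0.48,0],[0,0,0,0,0,-0.6,0],[0,0,0,0,0,-0.72,0],[0,0,0,0,0,-0.84,0],[0,0,0,0,0,-0.96,0],[0,0,0,0,0,-1.09,0],[0,0,0,0,0,-1.09,0]]])

```text
clock: 11.05
position: [0.5596, 0.0085, 0.2374]
ee_rot: [-2.45, -1.965, -0.0]
force: [-0.0, 1.0, -0.3]
width: 0.497
gripper_force: 0.0
```

```bash
python3 -c "
from h import *
delta([.560,.0074,.168],77.1)
im=save('wrist','w4')
for P in ((.5365,.0643,.16),(.5138,-.0314,.16),(.56,.0074,.18),(.5376,-.0891,.152)): print(proj('wrist',P))"
```

```text
t 11.05 pos [0.5596 0.0085 0.2374] psi 77.46 tilt [-0.0002  0.0005] j [ 0.3   0.4  -0.56  1.71  0.23  1.1  -0.55] F [-0.   1.  -0.3] w 45.7 0.0
delta [-0.001   0.0007  0.0694] rot [-0.0003 -0.0005  0.0064]
[199.90496741 141.07712424]
[205.61830761 279.5053509 ]
[257.0599043 227.8903923]
[256.28571612 331.54761125]
```

View pics/w4.png

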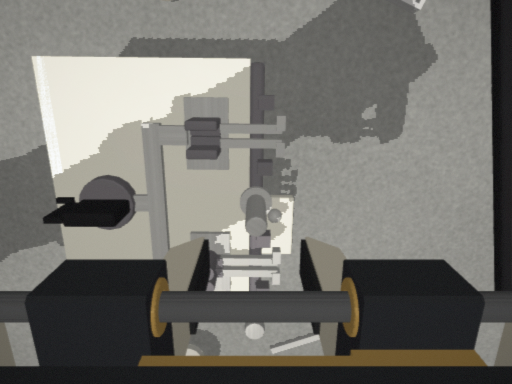

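The post top is at (256,226), as expected, and both catches show squeezed. I descend and grip the post.

Call:
jog_arm(motion=[[[-0.001,0.0005,0.035,0,0,0,0],[-0.001,0.0005,0.069,0,0,0.006,0],[-0.001,0.0005,0.069,0,0,0.006,0.5],[-0.001,0.0005,0.069,0,0,0.006,0.95],[-0.001,0.0005,0.069,0,0,0.006,0.95],[-0.001,0.0005,0.069,0,0,0.006,0.95],[-0.001,0.0005,0.069,0,0,0.006,0.95],[-0.001,0.0005,0.069,0,0,0.006,0.95]]], force=40)

```text
clock: 11.77
position: [0.5607, 0.0074, 0.1701]
ee_rot: [2.462, 1.949, 0.003]
force: [-1.9, 0.1, 6.5]
width: 0.14
gripper_force: 40.0
```

```bash
python3 -c "
from h import *
delta([.560,.0074,.168],77.1)"
```

```text
t 11.77 pos [0.5607 0.0074 0.1701] psi 76.73 tilt [0.0025 0.0001] j [ 0.28  0.46 -0.54  1.79  0.28  0.96 -0.61] F [-1.9  0.1  6.5] w 12.9 40.00513136386871
delta [-0.0002 -0.0007  0.0021] rot [ 0.0024 -0.0007 -0.0064]
```

Gripped on the 14 mm post. Now I swing the gate.

Call:
jog_arm(motion=[[[-0.0005,0.01,0,0,0,0.1,0.95],[-0.002,0.02,0,0,0,0.2,0.95],[-0.0045,0.0295,0,0,0,0.3,0.95],[-0.008,0.039,0,0,0,0.4,0.95],[-0.012,0.048,0,0,0,0.5,0.95],[-0.0175,0.0565,0,0,0,0.6,0.95],[-0.0235,0.0645,0,0,0,0.7,0.95],[-0.03,0.0715,0,0,0,0.8,0.95],[-0.038,0.078,0,0,0,0.9,0.95],[-0.046,0.084,0,0,0,1.0,0.95]]])

```text
clock: 12.6
position: [0.6315, -0.0559, 0.1701]
ee_rot: [-3.096, -0.525, -0.002]
force: [-5.8, 2.7, 8.2]
width: 0.141
gripper_force: 40.0
```

```bash
python3 -c "
from h import *
P=np.array([.5377,-.0901]);a=np.radians(-3.1)
delta([*(P+.1*np.array([np.cos(a),np.sin(a)])),.17],-3.1)
d=observe()['position'][:2]-P; print(np.hypot(*d),np.radians(77.1)-np.arctan2(d[1],d[0]))"
```

```text
t 12.6 pos [ 0.6315 -0.0559  0.1701] psi 19.24 tilt [0.001  0.0013] j [ 0.18  0.53 -0.26  1.62  0.15  1.01 -1.36] F [-5.8  2.7  8.2] w 13.0 40.000587701797485
delta [-0.0073  0.0394  0.0001] rot [-0.0012 -0.0012  0.39  ]
0.09981971177920279 0.9955571613062737
```

Call:
jog_arm(motion=[[[-0.0005,0.01,0,0,0,0.1,0.95],[-0.002,0.02,0,0,0,0.2,0.95],[-0.0045,0.0295,0,0,0,0.3,0.95],[-0.008,0.039,0,0,0,0.4,0.95],[-0.008,0.039,0,0,0,0.4,0.95],[-0.008,0.039,0,0,0,0.4,0.95],[-0.008,0.039,0,0,0,0.4,0.95],[-0.008,0.039,0,0,0,0.4,0.95],[-0.008,0.039,0,0,0,0.4,0.95],[-0.008,0.039,0,0,0,0.4,0.95]]])

```text
clock: 13.43
position: [0.637, -0.095, 0.1701]
ee_rot: [-3.139, 0.093, -0.003]
force: [-1.9, 3.3, 5.9]
width: 0.143
gripper_force: 40.0
```

```bash
python3 -c "
from h import *
P=np.array([.5377,-.0901])
delta([.6,0,.17],-3.1)
d=observe()['position'][:2]-P; print(np.hypot(*d),np.radians(77.1)-np.arctan2(d[1],d[0]))
a=save('top','t5'); b=save('scene','s5')
cv2.imwrite('pics/final.png',np.hstack([cv2.resize(x[:,:,::-1],(400,400)) for x in (a[120:270,190:340],b[130:280,190:340])]))"
```

```text
t 13.43 pos [ 0.637  -0.095   0.1701] psi -3.4 tilt [0.0017 0.0013] j [ 0.17  0.54 -0.16  1.6   0.09  1.01 -1.65] F [-1.9  3.3  5.9] w 13.2 40.003947615623474
delta [-0.0426 -0.0926  0.0002] rot [-0.0014 -0.0016 -0.0052]
0.09944996013518148 1.3947690743331953
```

View pics/final.png

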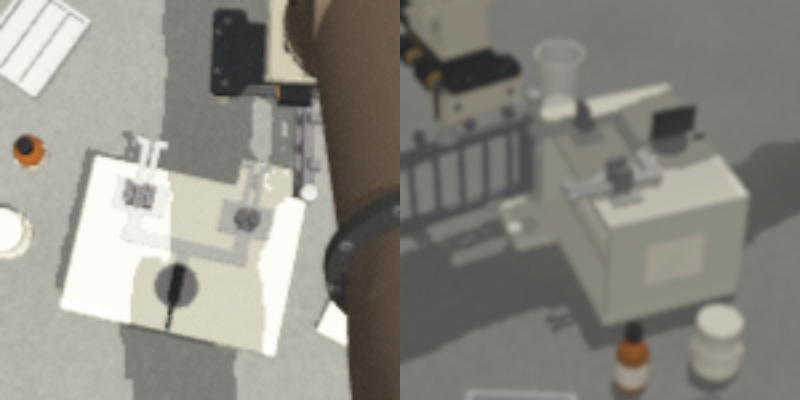

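The gate stands wide at about 1.39 rad, and the pointer is on the mark at left (172,300). Both catches are squeezed and the bystanders I can see are undisturbed.

```bash
python3 -c "
from cell import *
print(sign_off())"
```

```text
the job is handed in; nothing more can be done
None
```

I handed the job in at about 13.5 s with the gate held still at about 1.39 rad on a 40 N grip, the pointer on the mark and both catches squeezed in; sign-off gave no verdict.

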